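# Shut the guarded roof vent with the hook pole

### The arm

A 7-joint arm with a two-finger parallel gripper is mounted at the origin on a cart in front of the work surface, level with it; the furniture and walls round the work are solid. World frame = base frame: x ahead of the robot, y to its left, z up, the work surface at z = 0. Lengths are in m, angles in rad, forces in N, time in s.
With the tool pointing down it reaches from about 0.425 to 0.925 m from the base axis. Payload 6.8 kg.
Tool frame: the origin (TCP) lies at the very end of the fingers, on their centre line; the grasp point (between the pads) lies 19 mm behind it; z points along the fingers, y is the line along which they close (so a half turn about z gives the same grasp; the last joint's range is limited). The gripper opens to 85 mm and grips with 20 to 120 N. Pads are 22 mm wide; open, the fingers measure 114 mm over their backs; the gripper's body (76 mm by 85 mm) begins 54 mm behind the grasp point. The pads swing forward as they close: fully open they stand 13 mm farther back than shut.
Start: joints at [1.041, 0.477, 0.022, 1.555, -0.011, 1.109, -0.083], TCP at [0.276, -0.616, 0.231] pointing down, gripper open.
Joint ranges: [-2.96, 2.96], [-0.34, 2.1], [-1.41, 1.46], [0.24, 2.44], [-1.37, 4.51], [0.17, 1.92], [-2.96, 2.96]. Speed limits (rad/s): [2.39, 2.39, 3.14, 3.14, 3.14, 3.14, 3.14].

### API

Orientations are given as a unit quaternion [w, x, y, z].
In Python, from station import get_obs, read_camera, hand_in gives the robot as it stands.
- The arm moves only by the tool arm_command, never from a script. Its argument "commands" is one flat list of numbers, 7 for each row, row after row: the shift along the tool's x, y, z in m, then the turn, a rotation vector about the tool's x, y, z in degrees, then the opening, from 0 (shut) to 1 (fully open). In form: [tx, ty, tz, rx, ry, rz, fingers, tx, ty, tz, rx, ry, rz, fingers, ...]. A call has 1 to 8 rows; each row is the pose to reach, as a shift and turn from the pose commanded when the call began, along the tool's axes at that moment; what a row does not reach only later rows make up. A row lasts 1/10 s, in which the tool goes at most 50 mm and 8.59 degrees, less where a joint would pass 70% of its speed; a pose out of reach is approached as far as the arm can. A call with a gripper value outside its range is refused whole. The fingers move at their own pace and stop on an object; "force" is the grip in N (left out, the last holds). Time passes only in rows, so rows that repeat a pose let the fingers close. It gives the time, the measured TCP pose, the force, the opening and the grip force at its end, in the units of the state.
- get_obs(): the state, without advancing time (a new reading comes with each control period).
- read_camera(name): name is "scene" or "top" or "wrist"; returns a dict with "img" (384x512x3 uint8, red, green, blue), "camera_matrix" (3x3 intrinsics, pixels), "pose" (4x4, takes a point from camera to world coordinates). Camera axes: x right, y down, z forward; pixel columns grow to the right and rows downward; lengths in m; the calibration is good to about 2 mm. A picture is of the moment at which its call begins. There is no depth.
- hand_in(): hands the job in; it is judged then, once.
The state is a dict: "t": time; "q": joint angles; "joint_vel": joint speeds; "joint_torque": joint torques, N m; "eef_pos": TCP position; "tool_rot": TCP orientation; "contact_force": force on the tool from outside, world axes, zero at the start; "torque": the same for the moment, N m; "gripper_width": opening from 0.0 (shut) to 1.0 (fully open); "grasp_force": force on a finger pad.
Only numpy, scipy, OpenCV 4.12 (cv2) and the standard library are available. Lean on these libraries where they do the work, as an engineer would, in place of code of your own. Each camera call takes 0.05 s, during which the arm holds its last target. There are 200 camera calls.

### The job

Draw the hook pole out from under the little bench riser by its bare bar, lay it down flat on the open table and let go, then take it again by its black rubber grip. Reach in under the wire guard of the warm-air cabinet, put the hook through the ring eye of the red vent flap and pull the flap fully shut without slamming it; then unhook, and lay the pole flat on the table and let go. Never touch the flap with the hand or arm, and do not upset the jar and the tin on the riser.

Things in the scene. Friction and masses are not known exactly. Their poses are not given: they have to be found in the camera images.
- cabinet: White warm-air cabinet fixed to the table, 160 deep (its x) x 240 wide (its y) x 120 mm high; origin on the table top, front face at x = -65 mm, back at +95 mm in its frame; +x points from front to back, z up. On its roof a vent collar (14 mm high, x -22 to +66, y +-55 mm) carries the red flap
- guard (a point): middle of the front wire of the guard over the cabinet's roof: x = -48 mm, y = 0 in the cabinet's frame, 268 mm above the table. From it a grid of 6 mm wires runs level back to x = +85 mm; four legs at x = +35 and +85, y = +-108 mm. Open at the front below the grid. The hand fits neither through nor under the grid: the pole reaches in from the front while the hand stays before it
- flap (a joint): angle of the red vent flap on its stiff hinge, rad: 0 = fully shut (flat, against a hard stop), grows as the free front edge swings up and back; stands between 0.95 and 1.3 at the start and stays where it is left (about 1 N at the eye moves it)
- flap_hinge (a point): middle of the flap's hinge axis, which runs along the cabinet's y axis, 142 mm above the table, at x = +66 mm, y = 0 in the cabinet's frame. The flap is a red plate 75 long x 112 wide x 5 mm
- eye (a point): centre of the steel ring eye on the middle of the flap's free edge, 95 mm from the hinge axis (at angle a: 95 cos a mm before and 95 sin a mm above the hinge). Hole 24 mm across, wire 6 mm. The hole's axis is the cabinet's y axis at every flap angle, so the hook goes in sideways. This frame turns with the flap, its y stays along the cabinet's y
- riser: plywood bench riser fixed to the table, 130 (its x) x 170 (its y) mm, board underside at 66 and top at 80 mm, 14 mm thick side panels along its two y sides, open at both x ends; origin on the table top under its middle. The pole's rubber grip lies under it, the hook end sticks out of its +x end
- pole_grip (a point): middle of the pole's black rubber grip, 75 long, 18 x 18 mm. Pole: 204 mm over all, about 0.1 kg, a straight square bar with an L hook in the pole's x-y plane; x points from grip to hook, y the way the hook's tip points, z up when it lies as at the start: flat on the table, all points listed for it 9 mm up
- pole_bar (a point): point on the bare aluminium bar, 14 x 14 mm square, 112.5 mm from the grip's middle towards the hook (+x); a black 18 mm collar begins 20 mm further on, towards the hook
- hook_mid (a point): middle of the hook's cross piece: 162.5 mm from the grip's middle along the pole's x and 17 mm along its y. The hook is steel rod of 7 mm; its cross piece starts on the pole's axis
- hook_tip (a point): end of the hook's cross piece: 162.5 mm from the grip's middle along the pole's x and 34 mm along its y
- riser_jar: loose dark amber jar with a black lid, 68 mm wide, 78 high, standing on the riser; origin in its underside
- riser_tin: loose grey round tin, 68 mm wide, 36 high, standing on the riser; origin in its underside
There are look-alikes about, which are no part of the job. Of the things that look like the part that bears pole_grip, the larger one is meant.

How it is judged:
On the way, in this order (a step that is already met when the one before it is completed fails the run):
1. the pole has been drawn wholly out from under the riser, lies flat on the table and is let go (horizontal distance between pole_grip and riser above 0.115 m and height (world z) of pole_grip below 0.016 m and height (world z) of hook_mid below 0.018 m and contact force between the fingers and pole below 0.1 N), for 0.2 s.
2. the pole, held by its rubber grip, has its hook through the ring eye (distance between hook_mid and eye below 0.022 m and y of hook_tip in the frame of eye above 0.003 m and distance between the grasp point and pole_grip below 0.06 m and value of joint flap above 0.5 rad), for 0.1 s.
3. the flap is pulled fully shut (value of joint flap below 0.06 rad), for 0.2 s.
At the end, for the whole second after the job is handed in: The flap is shut (within 0.06 rad of its stop) and the pole, unhooked, lies flat and still on the table top (grip's middle below 16 mm, hook's middle below 18 mm; both lie at 9 mm), not leaning on the cabinet (value of joint flap below 0.06 rad and height (world z) of pole_grip below 0.016 m and height (world z) of hook_mid below 0.018 m and linear speed of pole below 0.02 m/s and contact force between pole and cabinet below 0.2 N); the robot touches nothing.
It fails at once if hand or arm touches the flap (contact force between any of the fingers, the arm and flap above 0.5 N).
It fails at once if the flap is slammed (faster than 2.5 rad/s) (velocity of joint flap below -2.5 rad/s).
It fails at once if the jar or the tin on the riser is tipped or pushed by more than 25 mm (distance of any of riser_jar, riser_tin from where it was at the start of the episode above 0.025 m or angle between any of riser_jar, riser_tin's own z axis and vertical above 0.4 rad).
It also fails if it takes over 72 s, if anything falls off the work surface, if the arm or the gripper's body presses on something with over 40 N, if the wrist force passes 120 N, or if a joint passes its speed limit or range.

## Working session

There is one attempt and no reset: what is moved stays moved. The work goes in short steps, Python scripts to look and compute and a tool call to move; the robot and the scene stay as the last step left them, time stands still between calls to the robot, and variables do not carry over. Pictures are saved under pics/ and viewed, at most 10 in all, crops included, and the job is handed in when it is done.

Besides the shell and the picture viewer there is one more tool, called after "Emit:" by a JSON object that holds its "api" and its "payload". arm_command: Moves the arm, as the interface text tells. Its arguments: {"type":"object","properties":{"commands":{"type":"array","items":{"type":"number"}},"force":{"type":"number"}},"required":["commands"]}

```bash
mkdir -p pics; ls; cat > h.py <<'E'
import numpy as np, cv2, json
from station import get_obs, read_camera, hand_in
from scipy.spatial.transform import Rotation as R
def ray(c,u,v):
    d=np.linalg.inv(c["camera_matrix"])@np.array([u,v,1.]); P=np.array(c["pose"]); return P[:3,3],P[:3,:3]@d
def plane(c,u,v,z):
    o,d=ray(c,u,v); return o+d*(z-o[2])/d[2]
def proj(c,p):
    P=np.linalg.inv(np.array(c["pose"])); q=P[:3,:3]@np.array(p)+P[:3,3]; q=np.array(c["camera_matrix"])@q; return q[:2]/q[2]
def save(n,c): cv2.imwrite(f"pics/{n}.png",c["img"][:,:,::-1])
E
python3 - <<'E'
from h import *
import pickle
o=get_obs();print(o["eef_pos"],o["tool_rot"],o["t"])
cs={n:read_camera(n) for n in("scene","top")}
pickle.dump(cs,open("c0.pkl","wb"))
for n,c in cs.items(): print(n,np.round(c["pose"],3).tolist(),np.round(c["camera_matrix"],1).tolist()); save(n+"0",c)
E
```

```text
pics
[ 0.27607915 -0.61528426  0.23029124] [-9.13454631e-04  9.77835470e-01  2.09372607e-01 -2.65952128e-04] 0.0
scene [[-0.603, -0.584, 0.543, 0.06], [-0.797, 0.452, -0.4, 0.268], [-0.012, -0.674, -0.738, 0.882], [0.0, 0.0, 0.0, 1.0]] [[348.6, 0.0, 260.4], [0.0, 348.6, 189.2], [0.0, 0.0, 1.0]]
top [[-0.006, -0.999, 0.051, 0.511], [-1.0, 0.006, -0.007, -0.115], [0.006, -0.051, -0.999, 1.115], [0.0, 0.0, 0.0, 1.0]] [[390.9, 0.0, 260.6], [0.0, 390.9, 195.2], [0.0, 0.0, 1.0]]
```

View pics/scene0.png

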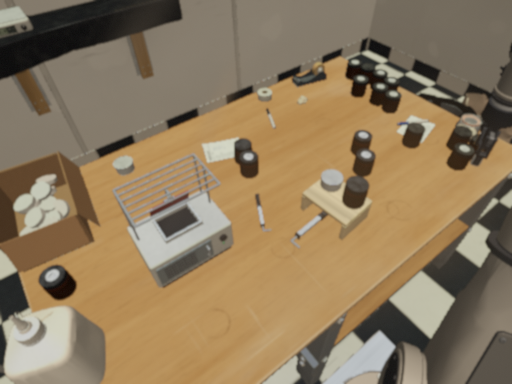

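View pics/top0.png

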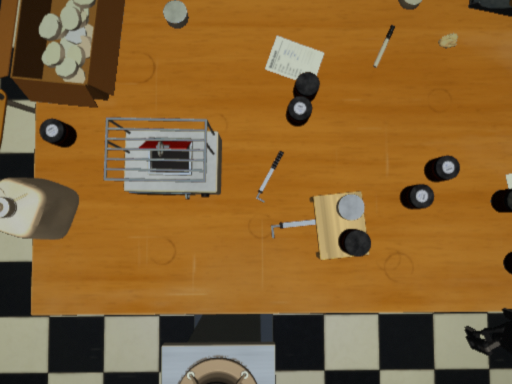

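The scene camera shows the cabinet at (185,225), the riser at (335,205) and a pole at (310,228). In the top view the pole candidates are:
- Pole A, hook (273,230) to riser (315,224).
- Pole B, free, with a black grip, (262,198) to (282,153).
- Pole C, a marker-like rod at (385,45).

A fits because its grip is under the riser and it looks larger. I'll confirm with an enlarged crop.

```bash
python3 - <<'E'
from h import *
import pickle
cs=pickle.load(open("c0.pkl","rb"))
t=cs["top"]["img"][:,:,::-1]
a=cv2.resize(t[140:260,250:380],None,fx=3.05,fy=3.05,interpolation=cv2.INTER_CUBIC)
b=cv2.resize(t[105:205,95:230],None,fx=2.9,fy=2.9,interpolation=cv2.INTER_CUBIC)
h=max(a.shape[0],b.shape[0]);pad=lambda i:cv2.copyMakeBorder(i,0,h-i.shape[0],0,0,0)
im=np.hstack([pad(a),pad(b)]);print(im.shape,a.shape);cv2.imwrite("pics/crop1.png",im)
E
```

```text
(366, 788, 3) (366, 396, 3)
```

View pics/crop1.png

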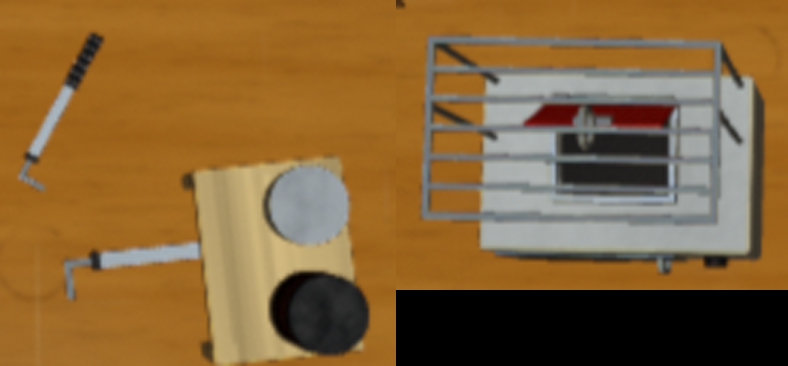

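The crop confirms A: it is the larger pole, with its grip under the riser, its axis along the bar at full pixels (283,225)–(315,222), and its hook at (272,227) with the tip at (273,238). B is a smaller look-alike. The eye is at about (160,149) and the guard's front wire runs from (105,180) to (206,181).

```bash
python3 - <<'E'
from h import *
import pickle
cs=pickle.load(open("c0.pkl","rb"));c=cs["top"];s=cs["scene"]
A=lambda x,y:(x/3.05+250-.5,y/3.05+140-.5)
B=lambda x,y:((x-396)/2.9+95-.5,y/2.9+105-.5)
P=lambda uv,z:np.round(plane(c,*uv,z),4)
for n,p,z in [("bar200",A(200,250),.016),("bar105",A(105,259),.016),("hook",A(68,264),.012),("tip",A(71,297),.012)]: print(n,P(p,z))
rf=[P(A(*q),.08) for q in[(193,170),(212,362),(338,158),(360,350)]];print("riser",rf,np.mean(rf,0))
q=[P(B(*k),.12) for k in[(481,248),(750,253),(483,75),(752,78)]];print("roof",q)
m=np.mean(q,0);ex=(q[2]+q[3]-q[0]-q[1])[:2];ey=(q[0]+q[2]-q[1]-q[3])[:2]
print("size",np.linalg.norm(ex)/2,np.linalg.norm(ey)/2,"yaw",np.degrees(np.arctan2(ex[1],ex[0])),np.degrees(np.arctan2(-ey[0],ey[1])))
g=[P(B(*k),.268) for k in[(425,217),(717,220),(431,41),(719,44)]];print("guard",g)
yaw=np.arctan2(-ey[0],ey[1]);u=np.array([np.cos(yaw),np.sin(yaw)]);O=m[:2]-.015*u;print("O",O,"guardmid",O-.048*u, np.mean(g[:2],0))
for a in np.arange(.95,1.31,.07):
  e=np.r_[O+(.066-.095*np.cos(a))*u,.142+.095*np.sin(a)];print(round(a,2),e.round(4),proj(c,e).round(1),proj(s,e).round(1))
i=s["img"];cv2.imwrite("pics/crop2.png",cv2.resize(i[150:285,105:240],None,fx=4.4,fy=4.4,interpolation=cv2.INTER_CUBIC)[:,:,::-1])
E
```

```text
bar200 [ 0.4925 -0.2748  0.016 ]
bar105 [ 0.4848 -0.1872  0.016 ]
hook [ 0.4803 -0.1533  0.012 ]
tip [ 0.45   -0.1558  0.012 ]
riser [array([ 0.5631, -0.2604,  0.08  ]), array([ 0.3971, -0.2746,  0.08  ]), array([ 0.5728, -0.387 ,  0.08  ]), array([ 0.4065, -0.4028,  0.08  ])] [ 0.484875 -0.3312    0.08    ]
roof [array([0.5772, 0.2266, 0.12  ]), array([ 0.5715, -0.0094,  0.12  ]), array([0.7306, 0.2267, 0.12  ]), array([ 0.7268, -0.0112,  0.12  ])]
size 0.15435234044224921 0.23699760547313556 yaw -0.3155226451442508 -1.148421631122406
guard [array([0.5909, 0.2179, 0.268 ]), array([ 5.874e-01, -4.000e-04,  2.680e-01]), array([0.7241, 0.2153, 0.268 ]), array([ 0.7208, -0.0017,  0.268 ])]
O [0.63652801 0.10847564] guardmid [0.58853765 0.10943767] [0.58915 0.10875 0.268  ]
0.95 [0.6473 0.1083 0.2193] [160.9 156.6] [172.5 202. ]
1.02 [0.6528 0.1081 0.223 ] [160.5 154. ] [171.3 199.7]
1.09 [0.6586 0.108  0.2262] [160.3 151.2] [170.  197.5]
1.16 [0.6646 0.1079 0.2291] [160.  148.4] [168.7 195.3]
1.23 [0.6708 0.1078 0.2315] [159.8 145.5] [167.4 193.1]
1.3 [0.6771 0.1077 0.2335] [159.7 142.6] [166.1 191.1]
```

View pics/crop2.png

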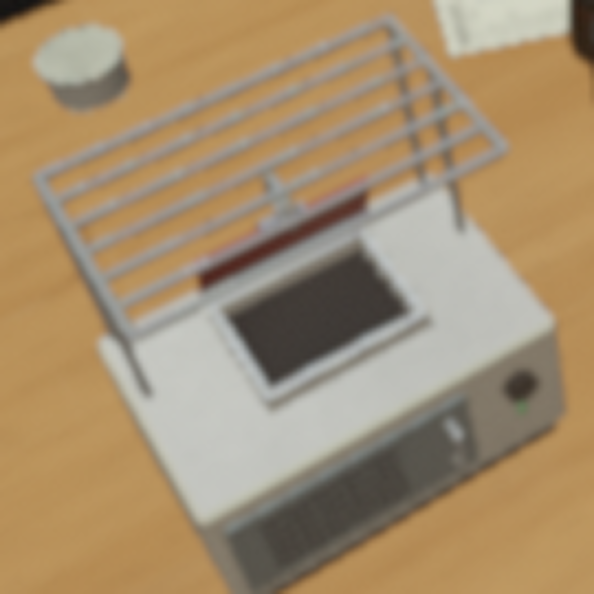

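Checks hold: the roof measures about 154×237 mm, the guard's middle agrees to 1 mm, and the riser size is right. The eye projects to about (167,193) in the scene view, so the flap stands at about 1.19 rad and the eye is at (0.667, 0.108, 0.230). Next I move over the bar.

```bash
cat >> h.py <<'E'
def go(x,y,z,yaw,pitch=0,o=None):
    """tool down, tool x at yaw (deg), pitch about world-horizontal axis perp. to it: + tips fingertips towards tool -x... prints shift/turn"""
    o=o or get_obs(); r0=R.from_quat(np.roll(o["tool_rot"],-1))
    r1=R.from_euler('z',yaw,degrees=True)*R.from_euler('x',180,degrees=True)*R.from_euler('y',pitch,degrees=True)
    t=r0.inv().apply(np.array([x,y,z])-o["eef_pos"]); v=(r0.inv()*r1).as_rotvec(degrees=True)
    print("ROW",t.round(4).tolist(),v.round(2).tolist(),"t",round(o["t"],2),"pos",np.round(o["eef_pos"],4),"grip",round(float(o["gripper_width"]),3),"q",np.round(o["q"],2),"F",np.round(o["contact_force"],1))
E
python3 -c "
from h import *
go(.486,-.21,.25,95.7)"
```

```text
ROW [0.3575, -0.2839, -0.0192] [-0.09, -0.05, -71.53] t 0.1 pos [ 0.2761 -0.6154  0.2304] grip 1.002 q [ 1.04  0.48  0.02  1.56 -0.01  1.11 -0.08] F [ 0.4 -0.1 -0.4]
```

Emit:
{"api": "arm_command", "payload": {"commands": [0.358, -0.284, -0.019, 0, 0, -71.5, 0.5, 0.358, -0.284, -0.019, 0, 0, -71.5, 0.5, 0.358, -0.284, -0.019, 0, 0, -71.5, 0.5, 0.358, -0.284, -0.019, 0, 0, -71.5, 0.5, 0.358, -0.284, -0.019, 0, 0, -71.5, 0.5, 0.358, -0.284, -0.019, 0, 0, -71.5, 0.5, 0.358, -0.284, -0.019, 0, 0, -71.5, 0.5, 0.358, -0.284, -0.019, 0, 0, -71.5, 0.5]}}

```text
t: 0.9
eef_pos: [0.4606, -0.2592, 0.2479]
tool_rot: [-0.0, 0.687, 0.727, -0.0]
contact_force: [0.4, -0.2, 0.2]
gripper_width: 0.502
grasp_force: 0.0
```

```bash
python3 -c "
from h import *
go(.486,-.21,.13,95.7)"
```

```text
ROW [0.0477, 0.0281, 0.1179] [-0.02, 0.01, -2.44] t 0.9 pos [ 0.4606 -0.2592  0.2479] grip 0.502 q [ 0.71  0.25 -0.37  1.86  0.1   1.05  0.36] F [ 0.4 -0.2  0.2]
```

Emit:
{"api": "arm_command", "payload": {"commands": [0.048, 0.028, 0.02, 0, 0, -2.4, 0.5, 0.048, 0.028, 0.07, 0, 0, -2.4, 0.5, 0.048, 0.028, 0.118, 0, 0, -2.4, 0.5, 0.048, 0.028, 0.118, 0, 0, -2.4, 0.5]}}

```text
t: 1.3
eef_pos: [0.4812, -0.2097, 0.1243]
tool_rot: [-0.006, 0.673, 0.74, -0.002]
contact_force: [-1.2, -0.4, 0.4]
gripper_width: 0.5
grasp_force: 0.0
```

```bash
python3 - <<'E'
from h import *
c=read_camera("wrist");save("w1",c)
for d in (0,.0875,.1125,.1625):
    p=np.array([.496-.1*d,-.315+.995*d,.009]);print(d,p.round(3),proj(c,p).round(1))
go(.486,-.21,.004,95.7)
E
```

```text
0 [ 0.496 -0.315  0.009] [265.8 300.5]
0.0875 [ 0.487 -0.228  0.009] [265.8 210.2]
0.1125 [ 0.485 -0.203  0.009] [265.8 181.5]
0.1625 [ 0.48  -0.153  0.009] [265.8 119.6]
ROW [0.0001, 0.0036, 0.1233] [-0.38, -0.2, -0.35] t 1.35 pos [ 0.4832 -0.2108  0.1273] grip 0.501 q [ 0.6   0.4  -0.38  1.98  0.2   0.81  0.2 ] F [-0.1  0.8  0.4]
```

View pics/w1.png

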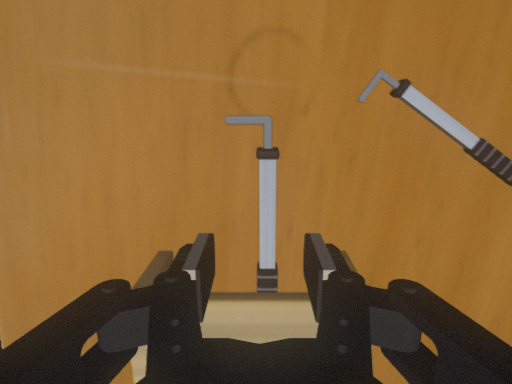

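The wrist view shows bar A centred between the fingers (column 267, bar rows 160–265, hook at (267,120)), matching the prediction. I descend and grip.

Emit:
{"api": "arm_command", "payload": {"commands": [0.005, 0.003, 0.05, -0.4, -0.2, -0.4, 0.5, 0.005, 0.003, 0.095, -0.4, -0.2, -0.4, 0.5, 0.005, 0.003, 0.122, -0.4, -0.2, -0.4, 0.5, 0.005, 0.003, 0.122, -0.4, -0.2, -0.4, 0.5, 0.005, 0.003, 0.122, -0.4, -0.2, -0.4, 0.1, 0.005, 0.003, 0.122, -0.4, -0.2, -0.4, 0, 0.005, 0.003, 0.122, -0.4, -0.2, -0.4, 0, 0.005, 0.003, 0.122, -0.4, -0.2, -0.4, 0], "force": 60}}

```text
t: 2.15
eef_pos: [0.4905, -0.2076, 0.0109]
tool_rot: [0.006, 0.671, 0.741, 0.002]
contact_force: [-0.7, 0.7, 5.5]
gripper_width: 0.133
grasp_force: 58.5
```

```bash
python3 - <<'E'
from h import *
go(.486,-.205,.012,95.7)
go(.47,-.04,.012,95.7)
E
```

```text
ROW [0.003, -0.0042, -0.0012] [0.65, 0.34, -0.06] t 2.15 pos [ 0.4905 -0.2076  0.0109] grip 0.133 q [ 0.53  0.58 -0.31  2.04  0.32  0.56  0.09] F [-0.7  0.7  5.5]
ROW [0.1688, -0.0039, -0.0022] [0.65, 0.34, -0.06] t 2.15 pos [ 0.4905 -0.2076  0.0109] grip 0.133 q [ 0.53  0.58 -0.31  2.04  0.32  0.56  0.09] F [-0.7  0.7  5.5]
```

Emit:
{"api": "arm_command", "payload": {"commands": [0.02, -0.001, -0.006, 0.6, 0.3, 0, 0, 0.05, -0.002, -0.007, 0.6, 0.3, 0, 0, 0.08, -0.003, -0.007, 0.6, 0.3, 0, 0, 0.11, -0.004, -0.007, 0.6, 0.3, 0, 0, 0.14, -0.006, -0.007, 0.6, 0.3, 0, 0, 0.17, -0.008, -0.007, 0.6, 0.3, 0, 0, 0.18, -0.008, -0.007, 0.6, 0.3, 0, 0, 0.18, -0.008, -0.004, 0.6, 0.3, 0, 0]}}

```text
t: 2.95
eef_pos: [0.4633, -0.026, 0.0126]
tool_rot: [-0.001, 0.67, 0.743, 0.0]
contact_force: [0.3, -0.5, -1.2]
gripper_width: 0.138
grasp_force: 58.9
```

```bash
python3 - <<'E'
from h import *
c=read_camera("top");
cv2.imwrite("pics/top2.png",cv2.resize(c["img"][130:270,150:350],None,fx=3,fy=3)[:,:,::-1])
go(.47,-.03,.012,95.7)
E
```

```text
ROW [-0.003, 0.0067, -0.0002] [-0.12, -0.08, 0.12] t 3.0 pos [ 0.463  -0.0277  0.0118] grip 0.135 q [ 0.18  0.51 -0.31  2.18  0.32  0.49 -0.27] F [ 1.   0.5 -0.9]
```

View pics/top2.png

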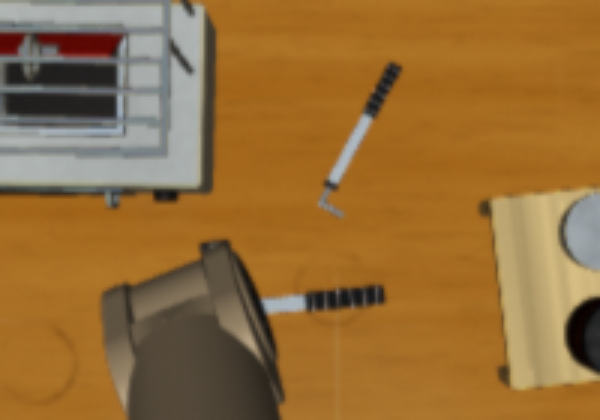

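The pole is out: its grip shows at crop (305–383, 298), clear of the riser at 490. I set it down, open and rise.

Emit:
{"api": "arm_command", "payload": {"commands": [0, 0, 0.004, 0, 0, 0, 0, 0, 0, 0.007, 0, 0, 0, 0, 0, 0, 0.007, 0, 0, 0, 0, 0, 0, 0.005, 0, 0, 0, 0.5, 0, 0, 0.003, 0, 0, 0, 0.5, 0, 0, 0.0, 0, 0, 0, 0.5, 0, 0, -0.03, 0, 0, 0, 0.5, 0, 0, -0.08, 0, 0, 0, 0.5]}}

```text
t: 3.8
eef_pos: [0.4603, -0.0289, 0.0898]
tool_rot: [-0.005, 0.671, 0.741, -0.003]
contact_force: [0.3, -0.7, -0.3]
gripper_width: 0.5
grasp_force: 0.0
```

Emit:
{"api": "arm_command", "payload": {"commands": [-0.05, 0, -0.05, 0, 0, 0, 0.5, -0.09, 0, -0.05, 0, 0, 0, 0.5, -0.09, 0, -0.05, 0, 0, 0, 0.5, -0.09, 0, -0.05, 0, 0, 0, 0.5]}}

```text
t: 4.2
eef_pos: [0.4717, -0.1204, 0.1412]
tool_rot: [-0.001, 0.673, 0.74, -0.001]
contact_force: [-0.7, 1.1, -0.5]
gripper_width: 0.498
grasp_force: 0.0
```

```bash
python3 - <<'E'
from h import *
c=read_camera("wrist")
p=np.array([.474,-.136,.009]);print(proj(c,p).round(1))
cv2.imwrite("pics/w2.png",c["img"][:,:,::-1])
go(.474,-.136,.13,95.7)
E
```

```text
[260.6 200.2]
ROW [-0.0177, 0.001, 0.0106] [-0.25, -0.12, -0.11] t 4.25 pos [ 0.4713 -0.1185  0.1406] grip 0.502 q [ 0.44  0.31 -0.38  2.06  0.16  0.8   0.06] F [ 0.6  0.7 -0.4]
```

View pics/w2.png

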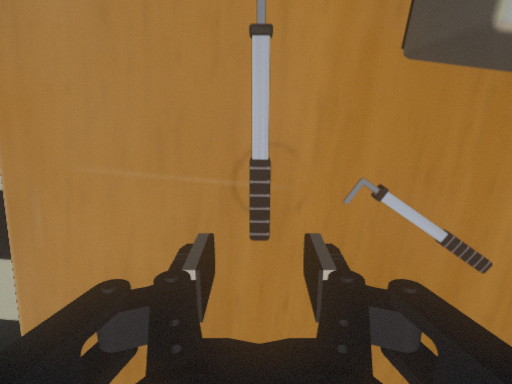

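The wrist view shows the grip at rows 158–240, column 260, so its middle at (260,199) matches the predicted (260.6,200.2). I descend on the rubber grip.

Emit:
{"api": "arm_command", "payload": {"commands": [-0.018, 0.001, 0.04, -0.2, -0.1, 0, 0.5, -0.018, 0.001, 0.085, -0.2, -0.1, 0, 0.5, -0.018, 0.001, 0.125, -0.2, -0.1, 0, 0.5, -0.018, 0.001, 0.136, -0.2, -0.1, 0, 0.5, -0.018, 0.001, 0.136, -0.2, -0.1, 0, 0.5, -0.018, 0.001, 0.136, -0.2, -0.1, 0, 0.5]}}

```text
t: 4.85
eef_pos: [0.475, -0.1347, 0.006]
tool_rot: [0.0, 0.67, 0.742, 0.0]
contact_force: [0.2, 0.2, -0.2]
gripper_width: 0.496
grasp_force: 0.0
```

Emit:
{"api": "arm_command", "payload": {"commands": [0, 0, 0, 0, 0, 0, 0.1, 0, 0, 0, 0, 0, 0, 0, 0, 0, 0, 0, 0, 0, 0, 0, 0, 0, 0, 0, 0, 0, 0, 0, 0, 0, 0, 0, 0], "force": 90}}

```text
t: 5.35
eef_pos: [0.4754, -0.1357, 0.007]
tool_rot: [0.001, 0.671, 0.742, 0.001]
contact_force: [-2.6, 0.4, 9.0]
gripper_width: 0.177
grasp_force: 88.3
```

```bash
python3 - <<'E'
from h import *
go(.474,-.136,.1,95.7)
go(.42,.05,.18,-10)
E
```

```text
ROW [-0.0003, -0.0012, -0.093] [0.16, 0.07, 0.02] t 5.35 pos [ 0.4754 -0.1357  0.007 ] grip 0.177 q [ 0.38  0.54 -0.29  2.12  0.31  0.51 -0.03] F [-2.6  0.4  9. ]
ROW [0.19, -0.0361, -0.1733] [0.18, -0.1, 105.72] t 5.35 pos [ 0.4754 -0.1357  0.007 ] grip 0.177 q [ 0.38  0.54 -0.29  2.12  0.31  0.51 -0.03] F [-2.6  0.4  9. ]
```

Emit:
{"api": "arm_command", "payload": {"commands": [0, 0, -0.04, 0, 0, 0, 0, 0, 0, -0.09, 0, 0, 0, 0, 0.0, 0.0, -0.14, 0, 0, 8, 0, 0.0, 0.0, -0.18, 0, 0, 16, 0, 0.04, 0.0, -0.2, 0, 0, 24, 0, 0.08, -0.01, -0.2, 0, 0, 32, 0, 0.12, -0.02, -0.2, 0, 0, 40, 0, 0.14, -0.03, -0.2, 0, 0, 48, 0]}}

```text
t: 6.15
eef_pos: [0.4295, 0.0041, 0.2063]
tool_rot: [0.0, 0.915, 0.404, 0.001]
contact_force: [0.8, 0.4, -2.4]
gripper_width: 0.182
grasp_force: 88.7
```

```bash
python3 - <<'E'
from h import *
o=get_obs();c=read_camera("wrist")
r0=R.from_quat(np.roll(o["tool_rot"],-1))
print("cam in tool",r0.inv().apply(np.array(c["pose"])[:3,3]-o["eef_pos"]).round(3))
go(.41,.06,.222,-10)
E
```

```text
cam in tool [ 0.069 -0.    -0.143]
ROW [0.0278, -0.0497, -0.0159] [-0.03, -0.04, 57.25] t 6.2 pos [0.4277 0.0059 0.206 ] grip 0.177 q [ 0.2   0.12 -0.38  2.12  0.06  0.91 -0.96] F [-2.8  2.3 -1.8]
```

Emit:
{"api": "arm_command", "payload": {"commands": [0.028, -0.025, -0.016, 0, 0, 8, 0, 0.028, -0.04, -0.016, 0, 0, 16, 0, 0.028, -0.04, -0.016, 0, 0, 24, 0, 0.028, -0.04, -0.016, 0, 0, 32, 0, 0.028, -0.04, -0.016, 0, 0, 40, 0, 0.028, -0.04, -0.016, 0, 0, 48, 0, 0.028, -0.04, -0.016, 0, 0, 57, 0, 0.028, -0.04, -0.016, 0, 0, 57, 0]}}

```text
t: 7.0
eef_pos: [0.4195, 0.0482, 0.2217]
tool_rot: [0.0, 0.997, -0.082, 0.001]
contact_force: [0.2, 0.5, -1.4]
gripper_width: 0.18
grasp_force: 88.7
```

```bash
python3 - <<'E'
from h import *
import pickle
cs={n:read_camera(n) for n in("wrist","top","scene")};pickle.dump(cs,open("c1.pkl","wb"))
im=[cs["wrist"]["img"][:,:,::-1],cv2.resize(cs["scene"]["img"][120:270,100:250],(384,384),interpolation=cv2.INTER_CUBIC)[:,:,::-1]]
im=np.hstack(im); im=cv2.resize(im,(796,341));cv2.imwrite("pics/ins.png",im)
for e in[(.667,.108,.230),(.664,.108,.229),(.671,.108,.2315)]: print([proj(c,e).round(1) for c in cs.values()])
go(.43,.06,.222,-10)
E
```

```text
[array([-118.4, -554.3]), array([159.9, 147.3]), array([168.1, 194.5])]
[array([-108.8, -529.3]), array([160. , 148.7]), array([168.8, 195.4])]
[array([-132.5, -590.5]), array([159.7, 145.4]), array([167.3, 193.1])]
ROW [0.0084, -0.0131, -0.0006] [-0.0, -0.04, 0.93] t 7.15 pos [0.4196 0.0484 0.2214] grip 0.175 q [ 0.07  0.09 -0.35  2.12  0.04  0.94 -2.03] F [ 0.2 -0.4 -0.9]
```

View pics/ins.png

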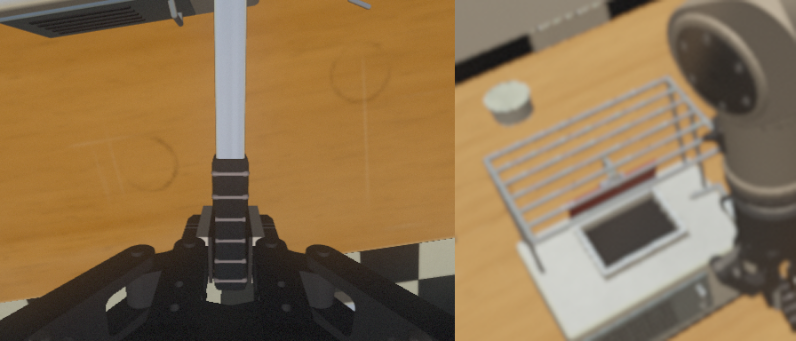

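The wrist view shows the grip held straight in the pads (scaled column 231), with the grip/bar boundary at (231,157). The scene view shows the eye unobstructed under the grid. Now I check the in-hand offset numerically.

```bash
python3 - <<'E'
from h import *
import pickle
cs=pickle.load(open("c1.pkl","rb"));o=get_obs()
r=R.from_quat(np.roll(o["tool_rot"],-1));T=np.array(o["eef_pos"]);tx=r.apply([1,0,0]);ty=-r.apply([0,1,0])
print("tx",tx.round(3),"left",ty.round(3))
p=plane(cs["wrist"],260,177,T[2]+.002+.009)-T;print("boundary d (expect .0375):",p@tx,p@ty)
def pt(d,y,dz=.002): return T+np.array([0,0,dz])+d*tx+y*ty
for n in("top","scene"):
  c=cs[n];g=cv2.cvtColor(c["img"],cv2.COLOR_RGB2GRAY).astype(float)
  for d in(0,.1,.14,.1625): print(n,d,proj(c,pt(d,0)).round(1))
  print([ (round(d,3),int(cv2.getRectSubPix(g.astype(np.float32),(1,1),tuple(map(float,proj(c,pt(d,0)))))[0,0])) for d in np.arange(.05,.185,.005)])
  for d in(.1,.1412):
    print(d,"across y",[int(cv2.getRectSubPix(g.astype(np.float32),(1,1),tuple(map(float,proj(c,pt(d,y)))))[0,0]) for y in np.arange(-.03,.031,.004)])
    print(d,"across z",[int(cv2.getRectSubPix(g.astype(np.float32),(1,1),tuple(map(float,proj(c,pt(d,0,.002+y)))))[0,0]) for y in np.arange(-.03,.031,.004)])
E
```

```text
tx [ 0.987 -0.158  0.001] left [0.158 0.987 0.   ]
boundary d (expect .0375): 0.037948758922148246 -0.0006852586586453424
top 0 [186.2 256.1]
top 0.1 [193.3 212.4]
top 0.14 [196.1 195.1]
top 0.1625 [197.7 185.3]
[(np.float64(0.05), 177), (np.float64(0.055), 177), (np.float64(0.06), 177), (np.float64(0.065), 177), (np.float64(0.07), 177), (np.float64(0.075), 177), (np.float64(0.08), 177), (np.float64(0.085), 177), (np.float64(0.09), 176), (np.float64(0.095), 175), (np.float64(0.1), 175), (np.float64(0.105), 175), (np.float64(0.11), 174), (np.float64(0.115), 174), (np.float64(0.12), 174), (np.float64(0.125), 173), (np.float64(0.13), 155), (np.float64(0.135), 50), (np.float64(0.14), 72), (np.float64(0.145), 119), (np.float64(0.15), 126), (np.float64(0.155), 127), (np.float64(0.16), 125), (np.float64(0.165), 143), (np.float64(0.17), 144), (np.float64(0.175), 126), (np.float64(0.18), 159)]
0.1 across y [120, 121, 121, 120, 119, 111, 123, 174, 175, 162, 121, 117, 116, 116, 116, 115]
0.1 across z [151, 164, 172, 173, 174, 175, 175, 175, 175, 175, 175, 175, 174, 173, 172, 171]
0.1412 across 
[... 570 characters left out ...]
loat64(0.115), 68), (np.float64(0.12), 93), (np.float64(0.125), 132), (np.float64(0.13), 160), (np.float64(0.135), 167), (np.float64(0.14), 119), (np.float64(0.145), 110), (np.float64(0.15), 153), (np.float64(0.155), 165), (np.float64(0.16), 165), (np.float64(0.165), 163), (np.float64(0.17), 162), (np.float64(0.175), 163), (np.float64(0.18), 163)]
0.1 across y [86, 77, 68, 59, 55, 52, 51, 51, 51, 87, 173, 200, 201, 201, 201, 200]
0.1 across z [54, 52, 51, 51, 52, 51, 51, 52, 52, 51, 51, 51, 52, 56, 61, 69]
0.1412 across y [134, 122, 97, 79, 67, 64, 75, 101, 107, 113, 175, 201, 202, 201, 201, 201]
0.1412 across z [170, 171, 177, 182, 186, 184, 166, 127, 103, 122, 145, 153, 152, 148, 142, 137]
```

The in-hand pose fits: the collar starts at d = 0.132 in the top view and the height is right in the scene view. I move to beside the eye, with the tip about 13 mm short of it.

Emit:
{"api": "arm_command", "payload": {"commands": [0.02, -0.01, -0.007, 0, 0, 0, 0, 0.04, -0.03, -0.007, 0, 0, 0, 0, 0.06, -0.049, -0.007, 0, 0, 0, 0, 0.072, -0.049, -0.007, 0, 0, 0, 0, 0.072, -0.049, -0.007, 0, 0, 0, 0, 0.072, -0.049, -0.007, 0, 0, 0, 0]}}

```text
t: 7.75
eef_pos: [0.4978, 0.0843, 0.2277]
tool_rot: [0.0, 0.997, -0.081, -0.001]
contact_force: [-0.4, -0.9, -0.8]
gripper_width: 0.182
grasp_force: 88.7
```

```bash
python3 - <<'E'
from h import *
import pickle
cs={n:read_camera(n) for n in("top","scene")};pickle.dump(cs,open("c2.pkl","wb"))
o=get_obs();r=R.from_quat(np.roll(o["tool_rot"],-1));T=np.array(o["eef_pos"]);tx=r.apply([1,0,0]);ty=-r.apply([0,1,0])
h=T+[0,0,.002]+.1625*tx+.017*ty;print("hookmid",h.round(4),"tip",(h+.017*ty).round(4),"tx",tx.round(3))
go(.5037,.1169,.228,-9.1)
ims=[]
for n,c in cs.items():
  u,v=proj(c,(.667,.105,.23)).round().astype(int);print(n,u,v,"tip",proj(c,h+.017*ty).round(1),"eye",proj(c,(.667,.108,.23)).round(1))
  ims.append(cv2.resize(c["img"][v-25:v+25,u-25:u+25],(398,398),interpolation=cv2.INTER_CUBIC)[:,:,::-1])
cv2.imwrite("pics/ins2.png",np.hstack(ims))
E
```

```text
hookmid [0.6607 0.075  0.2298] tip [0.6634 0.0918 0.2297] tx [ 0.987 -0.161 -0.001]
ROW [0.0008, -0.033, -0.0001] [0.05, 0.04, -0.19] t 7.85 pos [0.4976 0.0844 0.2279] grip 0.18 q [ 0.02  0.22 -0.36  1.94  0.09  0.99 -2.11] F [-0.6 -0.6 -1.2]
top 161 147 tip [167.  148.8] eye [159.9 147.3]
scene 169 194 tip [174.6 192.4] eye [168.1 194.5]
```

View pics/ins2.png

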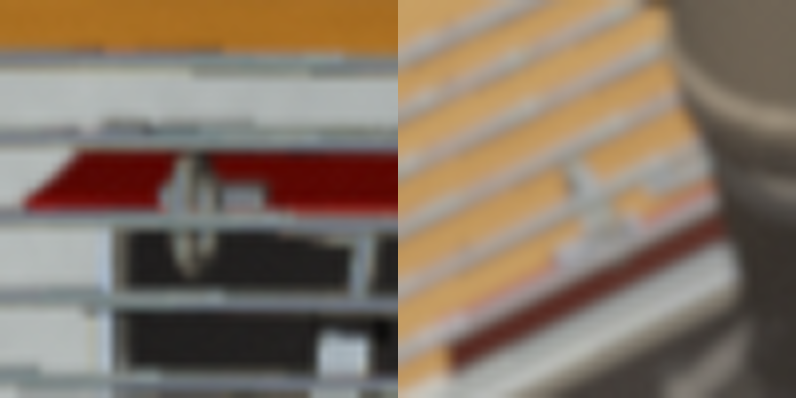

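The top half shows the ring at crop (193,213), full (159.7,148.3), and the hook's cross piece at rows 233–240 beside it, pointing at the ring. The scene half shows the ring at about full (167,193). Both are consistent with the hook lined up, so I insert sideways.

Emit:
{"api": "arm_command", "payload": {"commands": [0, -0.008, 0, 0, 0, 0, 0, 0, -0.016, 0, 0, 0, 0, 0, 0, -0.024, 0, 0, 0, 0, 0, 0, -0.033, 0, 0, 0, 0, 0, 0, -0.033, 0, 0, 0, 0, 0, 0, -0.033, 0, 0, 0, 0, 0, 0, -0.033, 0, 0, 0, 0, 0]}}

```text
t: 8.55
eef_pos: [0.5038, 0.1174, 0.2279]
tool_rot: [0.0, 0.997, -0.081, -0.0]
contact_force: [-0.6, 0.3, -0.5]
gripper_width: 0.18
grasp_force: 88.7
```

```bash
cat > st.py <<'E'
from h import *
import sys
cs={n:read_camera(n) for n in("top","scene")}
o=get_obs();r=R.from_quat(np.roll(o["tool_rot"],-1));T=np.array(o["eef_pos"]);tx=r.apply([1,0,0]);ty=-r.apply([0,1,0])
h=T+[0,0,.002]+.1625*tx+.017*ty;print("t",o["t"],"hookmid",h.round(4),"tx",tx.round(3),"ty",ty.round(3),"F",np.round(o["contact_force"],2),"M",np.round(o["torque"],2),"g",round(float(o["grasp_force"]),1))
# red flap in the top view
i=cs["top"]["img"].astype(int);m=((i[...,0]>90)&(i[...,1]<50)&(i[...,2]<60))[100:210,95:230]
ys,xs=np.nonzero(m);print("red top: n",m.sum(),"rows",np.percentile(ys+100,[2,50,98]) if len(ys) else 0,"cols",np.percentile(xs+95,[2,98]) if len(ys) else 0)
if len(sys.argv)>1:
  ims=[]
  for n,c in cs.items():
    u,v=proj(c,h).round().astype(int);ims.append(cv2.resize(c["img"][v-25:v+25,u-25:u+25],(398,398),interpolation=cv2.INTER_CUBIC)[:,:,::-1]);print(n,u,v)
  cv2.imwrite(f"pics/{sys.argv[1]}.png",np.hstack(ims))
E
python3 st.py ins3
```

```text
t 8.65 hookmid [0.667  0.1078 0.23  ] tx [ 0.987 -0.162 -0.   ] ty [ 0.162  0.987 -0.   ] F [-0.12  0.09 -1.03] M [-0.02  0.03  0.  ] g 88.7
red top: n 153 rows [141. 145. 147.] cols [142. 187.]
top 160 147
scene 168 194
```

No contact force was felt, so the hook is free in the eye. I pull along the arc.

Emit:
{"api": "arm_command", "payload": {"commands": [-0.0077, 0.0013, 0.0035, 0, 0, 0, 0, -0.0142, 0.0023, 0.0073, 0, 0, 0, 0, -0.0205, 0.0034, 0.0115, 0, 0, 0, 0, -0.0264, 0.0043, 0.0162, 0, 0, 0, 0, -0.0318, 0.0052, 0.0214, 0, 0, 0, 0]}}

```text
t: 9.15
eef_pos: [0.4711, 0.1177, 0.2063]
tool_rot: [0.0, 0.997, -0.081, 0.0]
contact_force: [0.4, 0.7, -0.9]
gripper_width: 0.183
grasp_force: 88.7
```

```bash
python3 st.py ins4
```

```text
t 9.25 hookmid [0.6334 0.1082 0.2074] tx [ 0.987 -0.161 -0.002] ty [ 0.161  0.987 -0.001] F [ 0.46 -0.39 -0.65] M [-0.    0.03 -0.03] g 88.7
red top: n 518 rows [141. 146. 157.] cols [144. 188.]
top 162 163
scene 176 208
```

The flap follows: its red area in the top view grew from 153 to 518 px and the force is small. I continue.

Emit:
{"api": "arm_command", "payload": {"commands": [-0.0036, 0.0006, 0.0042, 0, 0, 0, 0, -0.0081, 0.0013, 0.0102, 0, 0, 0, 0, -0.0122, 0.002, 0.0166, 0, 0, 0, 0, -0.0158, 0.0026, 0.0232, 0, 0, 0, 0, -0.0188, 0.0031, 0.0302, 0, 0, 0, 0, -0.0214, 0.0035, 0.0373, 0, 0, 0, 0, -0.0233, 0.0038, 0.0447, 0, 0, 0, 0, -0.0247, 0.004, 0.0521, 0, 0, 0, 0]}}

```text
t: 10.05
eef_pos: [0.4465, 0.1178, 0.1539]
tool_rot: [0.0, 0.997, -0.081, -0.0]
contact_force: [0.2, -0.2, -1.0]
gripper_width: 0.181
grasp_force: 88.7
```

```bash
python3 st.py ins5
```

```text
t 10.15 hookmid [0.6088 0.1081 0.155 ] tx [ 0.987 -0.161 -0.002] ty [ 0.161  0.987 -0.001] F [-0.27 -0.84 -1.19] M [-0.01  0.06 -0.03] g 88.7
red top: n 820 rows [141. 153. 167.] cols [147. 190.]
top 167 176
scene 184 227
```

Emit:
{"api": "arm_command", "payload": {"commands": [-0.0005, 0, 0.006, 0, 0, 0, 0, -0.001, 0, 0.012, 0, 0, 0, 0, -0.001, 0, 0.017, 0, 0, 0, 0, -0.001, 0, 0.02, 0, 0, 0, 0, -0.001, 0, 0.0225, 0, 0, 0, 0, -0.001, 0, 0.0245, 0, 0, 0, 0, -0.001, 0, 0.0245, 0, 0, 0, 0, -0.001, 0, 0.0245, 0, 0, 0, 0]}}

```text
t: 10.95
eef_pos: [0.4457, 0.118, 0.1302]
tool_rot: [0.0, 0.997, -0.081, 0.0]
contact_force: [-0.2, -0.5, -0.0]
gripper_width: 0.177
grasp_force: 88.9
```

```bash
python3 st.py ins6
```

```text
t 11.05 hookmid [0.6089 0.1086 0.1323] tx [ 0.987 -0.161  0.   ] ty [0.161 0.987 0.   ] F [0.42 0.03 0.27] M [-0.04 -0.04 -0.02] g 88.9
red top: n 863 rows [141. 154. 167.] cols [148. 190.]
top 169 177
scene 186 232
```

Emit:
{"api": "arm_command", "payload": {"commands": [0, 0, 0.001, 0, 0, 0, 0, 0, 0, 0.002, 0, 0, 0, 0, 0, 0, 0.003, 0, 0, 0, 0, 0, 0, 0.003, 0, 0, 0, 0]}}

```text
t: 11.45
eef_pos: [0.4458, 0.118, 0.1271]
tool_rot: [-0.0, 0.997, -0.081, 0.0]
contact_force: [-0.7, -0.1, 1.7]
gripper_width: 0.178
grasp_force: 89.1
```

```bash
python3 st.py ins7
```

```text
t 11.55 hookmid [0.6089 0.1086 0.1292] tx [ 0.987 -0.161  0.   ] ty [0.161 0.987 0.   ] F [-0.95 -0.49  1.36] M [-0.   -0.2   0.04] g 89.1
red top: n 865 rows [141. 154. 167.] cols [148. 190.]
top 169 177
scene 186 233
```

Contact force and moment rose while the flap's image stopped changing, so it's likely at the stop. I check the free edge's position in the scene view against the predicted one.

```bash
python3 - <<'E'
from h import *
c=read_camera("scene");i=c["img"].astype(int);red=(i[...,0]-np.maximum(i[...,1],i[...,2]))
for y in(.135,.15,.085):
  print("y",y)
  for a in(0,.06,.12):
    p=[proj(c,(.7025-s*np.cos(a)-.0025*np.sin(a)*0,y,.142+.0025+s*np.sin(a))) for s in(.070,.075,.080)];print(" a",a,"s=70,75,80 px",np.round(p,1).tolist())
  u,v=proj(c,(.6275,y,.1445)).round().astype(int);print(" col",u,"red rows",v-8,red[v-8:v+9,u].tolist())
cv2.imwrite("pics/fl.png",cv2.resize(i[180:260,130:230].astype(np.uint8),(750,600),interpolation=cv2.INTER_CUBIC)[:,:,::-1])
E
```

```text
y 0.135
 a 0 s=70,75,80 px [[171.6, 228.8], [172.5, 230.0], [173.4, 231.3]]
 a 0.06 s=70,75,80 px [[171.3, 227.8], [172.2, 229.0], [173.0, 230.2]]
 a 0.12 s=70,75,80 px [[170.9, 226.8], [171.7, 227.9], [172.6, 229.0]]
 col 173 red rows 222 [101, 102, 99, 94, 94, 98, 102, 100, 89, 62, 22, 0, -4, -5, -3, 0, 4]
y 0.15
 a 0 s=70,75,80 px [[166.4, 231.7], [167.3, 232.9], [168.2, 234.2]]
 a 0.06 s=70,75,80 px [[166.1, 230.7], [166.9, 231.9], [167.8, 233.1]]
 a 0.12 s=70,75,80 px [[165.7, 229.7], [166.5, 230.8], [167.3, 231.9]]
 col 167 red rows 225 [100, 101, 101, 100, 100, 100, 100, 99, 91, 69, 31, 3, -1, -3, -3, -1, 4]
y 0.085
 a 0 s=70,75,80 px [[188.5, 219.5], [189.4, 220.7], [190.4, 221.9]]
 a 0.06 s=70,75,80 px [[188.2, 218.5], [189.1, 219.6], [190.1, 220.7]]
 a 0.12 s=70,75,80 px [[187.9, 217.4], [188.8, 218.5], [189.7, 219.5]]
 col 189 red rows 213 [7, 6, 7, 6, 6, 6, 5, 6, 8, 9, 9, 10, 9, 10, 9, 10, 10]
```

The edge is at row 231.3 (y=0.135), which matches the shut prediction, and geometry with the hook at z=0.129 forces the flap onto its stop. I unhook: recentre up 10 mm, then slide right.

Emit:
{"api": "arm_command", "payload": {"commands": [0, 0, -0.004, 0, 0, 0, 0, 0, 0, -0.008, 0, 0, 0, 0, 0, 0, -0.01, 0, 0, 0, 0, 0, 0, -0.01, 0, 0, 0, 0]}}

```text
t: 12.0
eef_pos: [0.4457, 0.1179, 0.1373]
tool_rot: [-0.0, 0.997, -0.081, 0.0]
contact_force: [-0.1, -0.8, -0.9]
gripper_width: 0.18
grasp_force: 88.7
```

```bash
python3 st.py u1
```

```text
t 12.1 hookmid [0.6087 0.1084 0.1389] tx [ 0.987 -0.161 -0.   ] ty [ 0.161  0.987 -0.   ] F [-0.06 -0.29 -1.29] M [0.03 0.06 0.02] g 88.7
red top: n 865 rows [141. 154. 167.] cols [148. 190.]
top 169 177
scene 185 231
```

Emit:
{"api": "arm_command", "payload": {"commands": [0, 0.006, 0, 0, 0, 0, 0, 0, 0.012, 0, 0, 0, 0, 0, 0, 0.02, 0, 0, 0, 0, 0, 0, 0.028, 0, 0, 0, 0, 0, 0, 0.036, 0, 0, 0, 0, 0, 0, 0.042, 0, 0, 0, 0, 0, 0, 0.042, 0, 0, 0, 0, 0]}}

```text
t: 12.8
eef_pos: [0.4387, 0.0753, 0.137]
tool_rot: [0.0, 0.997, -0.082, -0.0]
contact_force: [-0.7, 0.4, -1.3]
gripper_width: 0.18
grasp_force: 88.7
```

```bash
python3 st.py u2
```

```text
t 12.9 hookmid [0.6021 0.067  0.1392] tx [ 0.987 -0.162  0.   ] ty [0.162 0.987 0.   ] F [ 0.2  -0.55 -0.54] M [0.01 0.06 0.01] g 88.7
red top: n 866 rows [141. 154. 167.] cols [148. 190.]
top 185 179
scene 200 225
```

```bash
python3 - <<'E'
from h import *
a=read_camera("scene")["img"][170:280,120:250];b=read_camera("top")["img"][105:205,100:230]
f=lambda i:cv2.resize(i,(398,int(398*i.shape[0]/i.shape[1])),interpolation=cv2.INTER_CUBIC)
a,b=f(a),f(b);b=cv2.copyMakeBorder(b,0,a.shape[0]-b.shape[0],0,0,0)
cv2.imwrite("pics/last.png",np.hstack([a,b])[:,:,::-1])
E
```

```text
(no output)
```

View pics/last.png

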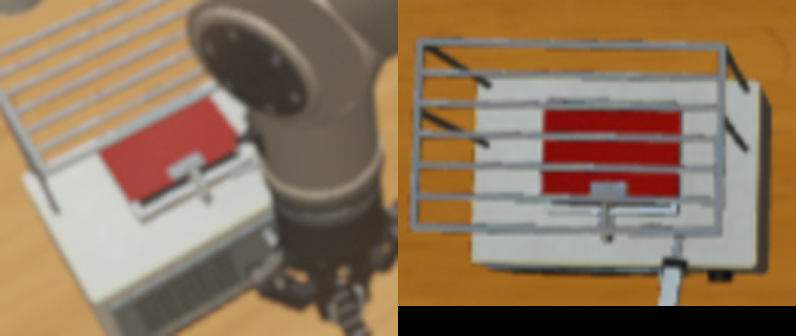

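The last picture shows the red flap lying flat in its collar, with the ring at its front edge free and the hook clear at right (about crop (678,245)). I withdraw and lay the pole back on the open table.

```bash
python3 - <<'E'
from h import *
go(.435,-.09,.2,-9.1)
go(.475,-.136,.2,95.7)
E
```

```text
ROW [0.0229, 0.1654, -0.0629] [-0.02, -0.01, -0.15] t 13.0 pos [0.439  0.0769 0.1371] grip 0.178 q [ 0.01  0.25 -0.36  2.15  0.13  0.75 -2.17] F [-0.6 -0.1 -0.8]
ROW [0.0697, 0.2044, -0.0629] [0.0, -0.02, -104.95] t 13.0 pos [0.439  0.0769 0.1371] grip 0.178 q [ 0.01  0.25 -0.36  2.15  0.13  0.75 -2.17] F [-0.6 -0.1 -0.8]
```

Emit:
{"api": "arm_command", "payload": {"commands": [-0.01, 0.035, -0.01, 0, 0, 0, 0, 0, 0.07, -0.02, 0, 0, 0, 0, 0.01, 0.11, -0.03, 0, 0, 0, 0, 0.02, 0.15, -0.05, 0, 0, 0, 0, 0.03, 0.19, -0.063, 0, 0, 0, 0, 0.05, 0.204, -0.063, 0, 0, 0, 0, 0.0497, 0.204, -0.063, 0, 0, -8, 0, 0.0497, 0.204, -0.063, 0, 0, -16, 0]}}

```text
t: 13.8
eef_pos: [0.4556, -0.1332, 0.2001]
tool_rot: [-0.0, 0.998, 0.061, 0.0]
contact_force: [0.1, 0.9, -1.6]
gripper_width: 0.178
grasp_force: 88.8
```

Emit:
{"api": "arm_command", "payload": {"commands": [0, 0, 0, 0, 0, -8, 0, 0, 0, 0, 0, 0, -16, 0, 0, 0, 0, 0, 0, -24, 0, 0, 0, 0, 0, 0, -32, 0, 0, 0, 0, 0, 0, -40, 0, 0, 0, 0, 0, 0, -48, 0, 0, 0, 0, 0, 0, -56, 0, 0, 0, 0, 0, 0, -64, 0]}}

```text
t: 14.6
eef_pos: [0.4553, -0.1324, 0.2]
tool_rot: [-0.0, 0.814, 0.581, 0.0]
contact_force: [-0.1, 0.0, -0.9]
gripper_width: 0.18
grasp_force: 88.8
```

```bash
python3 - <<'E'
from h import *
go(.465,-.136,.08,95.7)
E
```

```text
ROW [-0.0003, 0.0104, 0.12] [0.0, -0.0, -24.6] t 14.6 pos [ 0.4553 -0.1324  0.2   ] grip 0.18 q [ 0.52  0.21 -0.41  2.03  0.11  0.92 -0.28] F [-0.1  0.  -0.9]
```

Emit:
{"api": "arm_command", "payload": {"commands": [0, 0.01, 0, 0, 0, -8, 0, 0, 0.01, 0.02, 0, 0, -16, 0, 0, 0.01, 0.06, 0, 0, -24.6, 0, 0, 0.01, 0.1, 0, 0, -24.6, 0, 0, 0.01, 0.14, 0, 0, -24.6, 0, 0, 0.01, 0.17, 0, 0, -24.6, 0, 0, 0.01, 0.18, 0, 0, -24.6, 0, 0, 0.01, 0.18, 0, 0, -24.6, 0]}}

```text
t: 15.4
eef_pos: [0.464, -0.1355, 0.0192]
tool_rot: [-0.001, 0.673, 0.739, -0.0]
contact_force: [0.4, -0.6, -1.2]
gripper_width: 0.181
grasp_force: 88.7
```

```bash
python3 - <<'E'
from h import *
go(.465,-.136,.007,95.7)
E
```

```text
ROW [-0.0006, 0.001, 0.0122] [-0.13, -0.06, -0.33] t 15.4 pos [ 0.464  -0.1355  0.0192] grip 0.181 q [ 0.46  0.52 -0.36  2.14  0.35  0.54 -0.07] F [ 0.4 -0.6 -1.2]
```

Emit:
{"api": "arm_command", "payload": {"commands": [0, 0, 0.006, 0, 0, 0, 0, 0, 0, 0.011, 0, 0, 0, 0, 0, 0, 0.0125, 0, 0, 0, 0, 0, 0, 0.0125, 0, 0, 0, 0]}}

```text
t: 15.8
eef_pos: [0.4648, -0.1363, 0.008]
tool_rot: [0.0, 0.674, 0.739, 0.0]
contact_force: [0.5, 0.4, -1.2]
gripper_width: 0.176
grasp_force: 88.7
```

Emit:
{"api": "arm_command", "payload": {"commands": [0, 0, 0, 0, 0, 0, 0.4, 0, 0, 0, 0, 0, 0, 0.5, 0, 0, 0, 0, 0, 0, 0.5, 0, 0, 0, 0, 0, 0, 0.5, 0, 0, -0.04, 0, 0, 0, 0.5, 0, 0, -0.09, 0, 0, 0, 0.5, 0, 0, -0.13, 0, 0, 0, 0.5, 0, 0, -0.13, 0, 0, 0, 0.5]}}

```text
t: 16.6
eef_pos: [0.4681, -0.1367, 0.1428]
tool_rot: [0.004, 0.674, 0.739, 0.002]
contact_force: [0.5, 0.5, 0.9]
gripper_width: 0.498
grasp_force: 0.0
```

```bash
python3 - <<'E'
from h import *
c=read_camera("wrist");t=read_camera("top");o=get_obs();print(o["eef_pos"],o["gripper_width"],o["grasp_force"],o["contact_force"],o["t"])
# width of light bar in wrist view + red count
i=c["img"].astype(int);m=((i.max(2)-i.min(2)<35)&(i.mean(2)>130)).astype(np.uint8)
n,l,s,ce=cv2.connectedComponentsWithStats(m);print([(s[k].tolist(),ce[k].round(1).tolist()) for k in range(1,n) if s[k][4]>300])
for d in(.0375,.1325): print(proj(c,(.464-.1*d,-.1355+.995*d,.016)).round(1))
j=t["img"].astype(int);print("red",((j[...,0]>90)&(j[...,1]<50)&(j[...,2]<60))[100:210,95:230].sum())
E
```

```text
[ 0.46487851 -0.13648378  0.13839316] 0.5049778158928385 0.0 [ 0.38691693  0.33195736 -0.99351566] 16.7
[([244, 12, 18, 128, 2143], [252.4, 74.5]), ([385, 174, 66, 50, 860], [417.7, 198.2]), ([0, 256, 20, 62, 954], [7.6, 288.9])]
[252.8 138.6]
[251.1  11.1]
red 867
```

The bar lies flat (rows 12–140 measured against 11–139 predicted), the fingers are free and the flap is unchanged.

```bash
python3 -c "
from station import hand_in
print(hand_in())"
```

```text
the job is handed in; nothing more can be done
None
```

I handed the job in at about 17 s of the 72 s allowed. By my measurements the flap is shut, the pole lies flat and released on the open table, and the hand and arm never went near the flap or the jar and tin. `hand_in()` returned no verdict.

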